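# Index the locked sample carousel to bring the amber vial under the reader

## Task

The sample carousel is locked with the wrong vial under the reader head. Pull the red lock knob up and turn it anticlockwise until it rests in its upper notch, push the carousel round by its black studs until the amber vial stands under the reader, then turn the knob back and push it fully home so that the pin locks the carousel there. Keep your hands off the vials, which stay upright in their cups, and leave the other things on the desk where they are.

Things in the scene. Friction and masses are not known exactly. Their poses are not given: they have to be found in the camera images.
- sample_changer: frame of the sample changer, fixed to the desk: dark foot 12 mm high, white reader pillar at the back, aluminium pin bracket at the right. Origin on the carousel's axis at desk height; x points to the reader, z up, the pin bracket stands at -y. Pillar: x 101 to 145 mm, y -45 to 45 mm, 140 mm high.
- hub_centre (a point): point on the carousel's axis, level with the top of the carousel's round plate (45 mm above the desk), fixed to the frame. Plate radius 100 mm. Six cups on a circle of radius 55 mm, 60 degrees apart, their floors 20 mm and rims 48 mm above the desk.
- read_point (a point): floor of the cup place under the reader head, 55 mm from the carousel's axis on the frame's x, 20 mm above the desk: the vial to be read stands here
- head_top (a point): centre of the top of the white reader head that reaches from the pillar over the carousel: frame x 72 mm, y 0, 144 mm above the desk. The head spans x 27 to 117 mm, y -23 to 23 mm; its lens ends 97 mm above the desk.
- bracket_top (a point): middle of the top of the aluminium bracket arm that carries the pin, frame x 0, y -102 mm, 79 mm above the desk. It spans x -17 to 17 mm, y -128 to -76 mm and bridges the plate's rim with a gap of 20 mm.
- carousel (a joint): turn of the carousel (rad), 0 at the start, growing anticlockwise seen from above; unlimited, stiff (0.35 N m of friction), stays where it is left. Cups at 0, 60, .. 300 degrees from the frame's x axis when it reads 0. The plate's rim has six index notches 14 mm wide, 19 mm deep; one faces the pin at every multiple of 60 degrees.
- stud_0 (a point): centre of the top of one of six equal upright black studs on the carousel's plate, made for pushing: 10 mm in diameter, 14 mm high (45 to 59 mm above the desk), 89 mm from the axis; they turn with the carousel. This one is at 15 degrees from the frame's x axis (anticlockwise) when the carousel reads 0; the others every 60 degrees from it.
- lock_pin (a joint): lift of the index pin (m): 0 fully home in a rim notch (carousel locked), 0.016 in the rest notch, 0.021 upper stop; it clears the plate above 0.0145. Weight and a light spring (about 2 N) draw it down. Its tapered nose finds a notch up to about 4 mm off and pulls the carousel true when pressed with 5 to 15 N. Resting on the plate between notches it reads about 0.014.
- lock_knob (a joint): turn of the knob on the pin (rad), 0 to 1.31, growing anticlockwise from above. A cross bar under the knob lies in a deep slot of the steel collar at 0 (only there can the pin go home) and in a shallow rest notch, 2.5 mm deep, at 1.31. To turn between the two the pin must be lifted above 0.0185, also to leave the rest notch.
- knob_grip (a point): centre of the red knob's upright wing, on the pin's axis (frame x 0, y -90 mm), 114 mm above the desk when home; it rises and turns with the knob, its y axis along the wing. The wing is 34 mm long, 11 mm thick, 21 mm high, on a round red flange 29 mm across whose top is 10 mm below this point. At knob turn 0 the wing lies along the frame's y.
- amber_vial: amber glass vial with a white cap, 28 mm across, 64 mm high; origin at the centre of its underside. Stands loosely in one of the carousel's cups.
- white_vial_0: white vial with a blue cap, 27 mm across, 61 mm high, in a cup; origin at the centre of its underside
- white_vial_1: white vial with a blue cap, 27 mm across, 61 mm high, in a cup; origin at the centre of its underside
- white_vial_2: white vial with a green cap, 27 mm across, 61 mm high, in a cup; origin at the centre of its underside
- white_vial_3: white vial with a green cap, 27 mm across, 61 mm high, in a cup; origin at the centre of its underside
- wash_bottle: bottle with a yellow spout, 58 mm across and 196 mm high; origin under its centre; bystander
- beaker: small empty glass beaker, 53 mm across, 61 mm high; origin under its centre; bystander
- petri_low: closed petri dish, 60 mm across, 15 mm high, the lower of a stack of two; bystander
- petri_high: closed petri dish, 60 mm across, 15 mm high, the upper of the stack; bystander
- fineliner: pen, 151 mm long, lying on the desk; bystander
- forceps: steel forceps, 122 mm long, lying on the desk; bystander
- scissors: scissors with orange grips, 199 mm long, lying on the desk; bystander
- lab_timer: white digital timer, 60 x 66 x 19 mm, on the desk; bystander
Mind the look-alikes: they are no part of the job. There is more than one size of the amber_vial; the one meant has the size given above.

How it is judged:
By the outcome, as a careful person would: the job done as asked, in the order asked, and still so for the second after the job is handed in, with the robot touching nothing.
It also fails if it takes over 64 s, if anything falls off the work surface, if the arm or the gripper's body presses on something with over 40 N, if the wrist force passes 120 N, or if a joint passes its speed limit or range.

## Robot

A 6-joint arm with a two-finger parallel gripper is mounted at the origin on a cart in front of the work surface, level with it; the furniture and walls round the work are solid. World frame = base frame: x ahead of the robot, y to its left, z up, the work surface at z = 0. Lengths are in m, angles in rad, forces in N, time in s.
With the tool pointing down it reaches from about 0.35 to 0.775 m from the base axis. Payload 5.5 kg.
Tool frame: the origin (TCP) lies at the very end of the fingers, on their centre line; the grasp point (between the pads) lies 19 mm behind it (manip.grasp_offset is the distance from the TCP to the grasp point, in m); z points along the fingers, y is the line along which they close (so a half turn about z gives the same grasp; the last joint's range is limited). The gripper opens to 85 mm and grips with 20 to 120 N. Pads are 22 mm wide; open, the fingers measure 114 mm over their backs; the gripper's body (76 mm by 85 mm) begins 54 mm behind the grasp point. The pads swing forward as they close: fully open they stand 13 mm farther back than shut.
Start: joints at [-1.263, 0.313, 0.046, 1.304, 0, 1.431], TCP at [0.249, -0.518, 0.231] pointing down, gripper open.
Joint ranges: [-2.76, 2.76], [-0.86, 1.69], [-1.03, 1.26], [-2.2, 2.34], [-1.47, 1.5], [-3.14, 3.14]. Speed limits (rad/s): [2.57, 2.57, 3.14, 3.14, 3.14, 3.14].

## Interface

Orientations are given as a 3x3 rotation matrix whose columns are the frame's x, y, z axes.
In Python, from rig import manip gives the robot as it stands.
- The arm moves only by the tool jog_arm, never from a script. Its argument "targets" is a list of rows, each a list of 3 entries, a list of its own where there are three numbers: the closure, from 0 (fully open) to 1 (shut), then the shift along the world's x, y, z in mm, then the turn, a rotation vector about the world's x, y, z in degrees. A call has 1 to 20 rows; each row is the pose to reach, as a shift and turn from the pose commanded when the call began; what a row does not reach only later rows make up. A row lasts 1/10 s, in which the tool goes at most 50 mm and 8.59 degrees, less where a joint would pass 70% of its speed; a pose out of reach is approached as far as the arm can. A call with a gripper value outside its range is refused whole. The fingers move at their own pace and stop on an object; "newtons" is the grip in N (left out, the last holds). Time passes only in rows, so rows that repeat a pose let the fingers close. It gives the time, the measured TCP pose, the force, the opening and the grip force at its end, in the units of the state.
- manip.sense(): the state, without advancing time (a new reading comes with each control period).
- manip.camera(name): name is "side" or "top"; returns the picture (420x560x3 uint8, red, green, blue); there is no depth.
- manip.camera_info(name): a dict with "fx", "fy", "cx", "cy" (pixels), "origin" and "rotation" of the camera in the world. Camera axes: x right, y down, z forward; pixel columns grow to the right and rows downward; lengths in m; the calibration is good to about 2 mm. A picture is of the moment at which its call begins. camera_info takes no time and is no camera call.
- manip.finish_job(): hands the job in; it is judged then, once.
The state is a dict: "t": time; "joint_pos": joint angles; "joint_vel": joint speeds; "effort": joint torques, N m; "eef_pos": TCP position; "ee_rot": TCP orientation; "wrist_force": force on the tool from outside, world axes, zero at the start; "ft_torque": the same for the moment, N m; "finger_gap": opening from 0.0 (shut) to 1.0 (fully open); "grip_force": force on a finger pad.
Only numpy, scipy, OpenCV 4.12 (cv2) and the standard library are available. Lean on these libraries where they do the work, as an engineer would, in place of code of your own. Each camera call takes 0.05 s, during which the arm holds its last target. There are 200 camera calls.

## Working session

There is one attempt and no reset: what is moved stays moved. The work goes in short steps, Python scripts to look and compute and a tool call to move; the robot and the scene stay as the last step left them, time stands still between calls to the robot, and variables do not carry over. Pictures are saved under pics/ and viewed, at most 10 in all, crops included, and the job is handed in when it is done.

Besides the shell and the picture viewer there is one more tool, called after "Call:" as name(argument=value, ...) on one line, values as JSON. jog_arm: Moves the arm, as the interface text tells. Its arguments: {"type":"object","properties":{"targets":{"type":"array"},"newtons":{"type":"number"}},"required":["targets"]}

```bash
mkdir -p pics; python3 - <<'E'
from rig import manip
import cv2,numpy as np
for n in("side","top"):
    im=manip.camera(n);cv2.imwrite(f"pics/{n}0.png",im[:,:,::-1])
    c=manip.camera_info(n);print(n,c)
print(manip.sense()["t"],manip.grasp_offset)
E
```

```text
side {'fx': 525.4103837237765, 'fy': 525.4103837237765, 'cx': 285.8127094026289, 'cy': 212.7401470415965, 'origin': array([0.40902846, 1.05180468, 0.59715617]), 'rotation': array([[-0.99447409, -0.03542923,  0.09882332],
       [-0.10458354,  0.41630419, -0.90319052],
       [-0.00914122, -0.90853486, -0.41770904]])}
top {'fx': 475.1998630917952, 'fy': 475.1998630917952, 'cx': 281.68679213648653, 'cy': 207.78881549554623, 'origin': array([ 0.41477716, -0.036726  ,  1.24493034]), 'rotation': array([[ 0.02717526, -0.99579785,  0.08745372],
       [-0.99944876, -0.02539711,  0.02138153],
       [-0.01907061, -0.08798656, -0.99593909]])}
0.1 0.0187
```

View pics/top0.png

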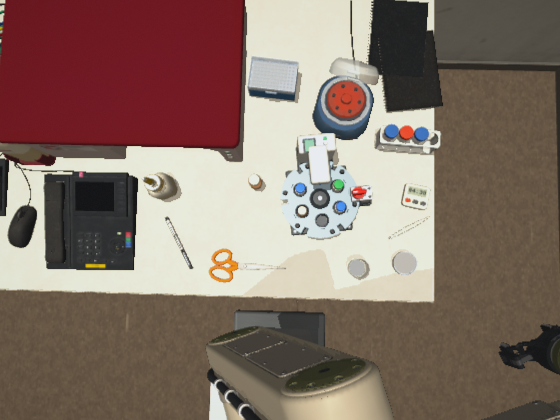

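View pics/side0.png

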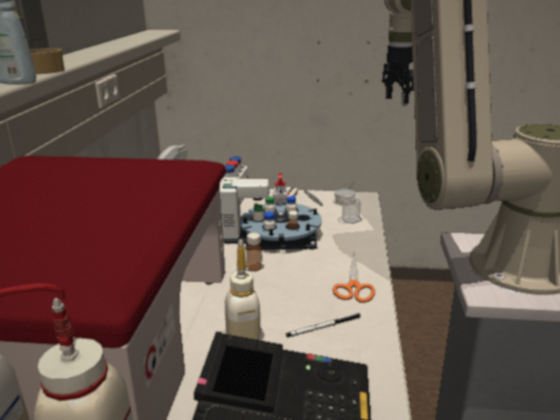

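The top view shows the carousel at about (320,198), the knob at (361,193) and the reader head at (318,163). There are two white-capped vials: one in a cup at (302,211) and one on the desk at (255,182). The one in the carousel should be the target, and the enlarged crops will confirm it.

```bash
cat > h.py <<'E'
import numpy as np,cv2
from rig import manip
def ray(n,u,v):
    c=manip.camera_info(n);d=c["rotation"]@np.array([(u-c["cx"])/c["fx"],(v-c["cy"])/c["fy"],1]);return c["origin"],d
def onz(n,u,v,z):
    o,d=ray(n,u,v);return o+d*(z-o[2])/d[2]
def tri(a,b):
    (o,d),(p,e)=ray("top",*a),ray("side",*b)
    s=np.linalg.lstsq(np.c_[d,-e],p-o,rcond=None)[0];x,y=o+d*s[0],p+e*s[1];return (x+y)/2,np.linalg.norm(x-y)
def proj(n,X):
    c=manip.camera_info(n);q=c["rotation"].T@(np.array(X)-c["origin"]);return np.array([c["fx"]*q[0]/q[2]+c["cx"],c["fy"]*q[1]/q[2]+c["cy"]])
def blobs(im,lo,hi,box,amin=6):
    hsv=cv2.cvtColor(im,cv2.COLOR_RGB2HSV);m=cv2.inRange(hsv,lo,hi)
    k=np.zeros_like(m);x0,y0,x1,y1=box;k[y0:y1,x0:x1]=m[y0:y1,x0:x1]
    n,_,s,c=cv2.connectedComponentsWithStats(k);return [(c[i].round(1).tolist(),s[i].tolist()) for i in range(1,n) if s[i][4]>=amin]
E
python3 - <<'E'
from h import *
t=cv2.imread("pics/top0.png");s=cv2.imread("pics/side0.png")
a=cv2.resize(t[125:245,240:390],(700,560),interpolation=cv2.INTER_CUBIC)
b=cv2.resize(s[150:280,210:350],(603,560),interpolation=cv2.INTER_CUBIC)
cv2.imwrite("pics/ct.png",a);cv2.imwrite("pics/cs.png",b)
T=t[:,:,::-1].copy();S=s[:,:,::-1].copy()
bx=(275,125,385,245);bs=(215,150,345,270)
for nm,lo,hi in(("red",(0,130,80),(8,255,255)),("red2",(170,130,80),(180,255,255)),("blue",(100,120,60),(125,255,255)),("green",(45,100,40),(85,255,255)),("black",(0,0,0),(180,255,50))):
    print(nm,"T",blobs(T,lo,hi,bx),"S",blobs(S,lo,hi,bs))
E
```

```text
red T [([358.7, 192.2], [352, 187, 14, 12, 106])] S [([232.5, 162.7], [227, 161, 11, 6, 35]), ([279.8, 180.7], [275, 173, 11, 13, 62])]
red2 T [] S [([217.5, 169.2], [215, 164, 9, 15, 74]), ([231.5, 164.4], [228, 164, 8, 3, 8])]
blue T [([300.0, 187.6], [295, 183, 11, 10, 74]), ([340.7, 206.0], [337, 202, 9, 9, 70])] S [([236.0, 158.2], [231, 157, 9, 4, 21]), ([229.4, 168.3], [226, 166, 8, 6, 41]), ([290.8, 199.3], [287, 196, 8, 7, 44]), ([269.2, 215.1], [264, 212, 11, 7, 64])]
green T [([338.2, 184.1], [334, 180, 10, 9, 69])] S [([269.8, 199.5], [267, 197, 7, 6, 37]), ([257.8, 207.9], [255, 205, 7, 6, 34])]
black T [] S [([218.5, 181.6], [215, 170, 11, 23, 42]), ([314.6, 211.3], [314, 210, 2, 4, 7]), ([276.2, 215.8], [275, 215, 4, 3, 8]), ([285.5, 217.3], [284, 214, 4, 8, 19]), ([244.7, 219.5], [243, 217, 5, 6, 23]), ([302.9, 217.5], [298, 216, 11, 4, 37]), ([307.5, 227.0], [307, 225, 2, 5, 10]), ([242.9, 234.5], [240, 228, 7, 15, 64]), ([270.5, 232.0], [270, 230, 2, 5, 10]), ([288.2, 243.1], [259, 233, 57, 17, 548]), ([231.1, 241.2], [225, 240, 12, 3, 29])]
```

View pics/ct.png

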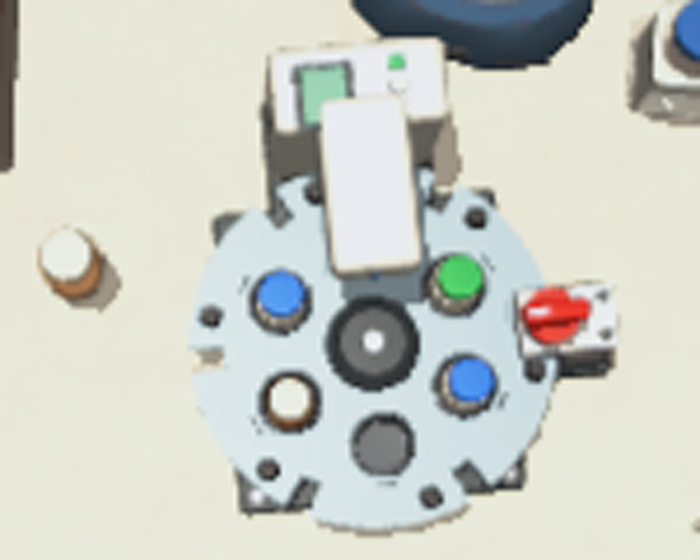

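View pics/cs.png

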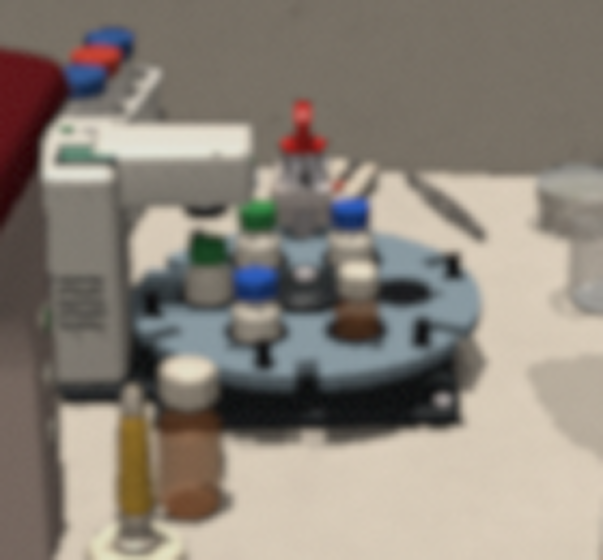

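The crops confirm two amber vials with white caps. One stands in the cup at top px (302,211), left and toward the robot, at about +120° in the frame. The other is on the desk at top px (255,182), clearly bigger and not in the carousel. The one in the cup fits the description, so the carousel must turn -120°. The stud at 195° (top px 332,231) can sweep to 75° with clear space.

```bash
python3 - <<'E'
from h import *
k=150/700
ct=lambda u,v:(240+(u+.5)*k-.5,125+(v+.5)*k-.5)
ks=140/603
cs=lambda u,v:(210+(u+.5)*ks-.5,150+(v+.5)*ks-.5)
st={75:(210,317),135:(268,469),195:(431,497),255:(535,369),315:(476,217),15:(316,191)}
A=[];B=[]
for a,p in st.items():
    X=onz("top",*ct(*p),.056)[:2];r=np.radians(a);c,s=.089*np.cos(r),.089*np.sin(r)
    A+=[[1,0,c,-s],[0,1,s,c]];B+=list(X)
h=np.linalg.lstsq(np.array(A),np.array(B),rcond=None)
x=h[0];print("hub",x[:2],"scale",np.hypot(x[2],x[3]),"yaw",np.degrees(np.arctan2(x[3],x[2])));print((np.array(A)@x-B).reshape(-1,2).round(4).tolist())
for n,a,b in(("s75",(210,316),(264,343)),("s135",(268,468),(422,322)),("s195",(431,496),(452,257)),("amber cap",(291,400),(357,270)),("hubtop",(373,341),(306,270)),("knob tip",(562,297),(303,106)),("flange",(553,318),(303,147)),("bigcap",(67,252),(188,366))):
    print(n,*tri(ct(*a),cs(*b)))
for z in(.104,.125):print("red",onz("top",358.7,192.2,z))
yaw=np.arctan2(x[3],x[2]);R=np.array([[np.cos(yaw),-np.sin(yaw)],[np.sin(yaw),np.cos(yaw)]])
for n,p,z in(("knob",(0,-.09),.114),("head",(.072,0),.144),("cap",(.055*np.cos(2.0944),.055*np.sin(2.0944)),.084)):
    q=x[:2]+R@p;print(n,q,"pred T",(proj("top",[*q,z])),"S",proj("side",[*q,z]))
s=manip.sense();print(s["eef_pos"],s["ee_rot"].round(3) if hasattr(s["ee_rot"],'round') else s["ee_rot"],s["finger_gap"])
E
```

```text
hub [ 0.54611789 -0.10538907] scale 0.9931492492874898 yaw 6.955465238456794
[[0.0006, -0.0004], [-0.0002, -0.0001], [0.0002, -0.0002], [-0.0004, -0.0001], [-0.0002, -0.0], [0.0, 0.0008]]
s75 [ 0.55942085 -0.01743826  0.05949534] 0.002742543664551234
s135 [ 0.47789256 -0.05070559  0.05930553] 0.001729656702728834
s195 [ 0.46583274 -0.13796098  0.05912686] 0.002929053497740214
amber cap [ 0.51342498 -0.06155194  0.08389969] 0.003308620255164261
hubtop [ 0.54730545 -0.10516228  0.06269248] 0.0018933766474132096
knob tip [ 0.56177772 -0.19665714  0.12743648] 0.0043073470443962016
flange [ 0.55811109 -0.19564465  0.10144408] 0.0035100301122183634
bigcap [0.58795639 0.05872158 0.08335806] 0.001152710661900172
red [ 0.55740131 -0.19680076  0.104     ]
red [ 0.55477616 -0.19385442  0.125     ]
knob [ 0.5570167  -0.19472673] pred T [358.42305204 191.83340385] S [280.96405191 179.38474576]
head [ 0.61758801 -0.09667003] pred T [318.5860754  163.56615419] S [250.78233249 181.65180156]
cap [ 0.513052   -0.06143857] pred T [301.89390996 209.79364767] S [293.35966322 212.3501669 ]
[ 0.24883276 -0.5178761   0.23050204] [[ 0.901  0.433 -0.   ]
 [ 0.433 -0.901  0.002]
 [ 0.    -0.002 -1.   ]] 1.003066184351652
```

Call:
jog_arm(targets=[[0.4,[40,40,0],[0,0,8]],[0.4,[75,78,0],[0,0,16]],[0.4,[110,114,0],[0,0,24]],[0.4,[145,150,0],[0,0,32]],[0.4,[180,187,0],[0,0,40]],[0.4,[215,224,0],[0,0,48]],[0.4,[250,260,-10],[0,0,56]],[0.4,[280,293,-20],[0,0,64]],[0.4,[300,315,-30],[0,0,71.3]],[0.4,[308,323,-40],[0,0,71.3]],[0.4,[308,323,-50],[0,0,71.3]],[0.4,[308,323,-60],[0,0,71.3]],[0.4,[308,323,-60],[0,0,71.3]],[0.4,[308,323,-60],[0,0,71.3]]], newtons=40)

```text
t: 1.5
eef_pos: [0.556, -0.1966, 0.1713]
ee_rot: [[-0.118, 0.993, -0.0], [0.993, 0.118, 0.0], [0.0, -0.0, -1.0]]
wrist_force: [0.4, 0.6, 0.3]
finger_gap: 0.601
grip_force: 0.0
```

Call:
jog_arm(targets=[[0.4,[1,1,-20],[0,0,0]],[0.4,[1,1,-40],[0,0,0]],[0.4,[1,1,-52],[0,0,0]],[0.4,[1,1,-60],[0,0,0]],[0.4,[1,1,-62],[0,0,0]],[0.4,[1,1,-62],[0,0,0]]])

```text
t: 2.1
eef_pos: [0.558, -0.1947, 0.1096]
ee_rot: [[-0.121, 0.993, 0.0], [0.993, 0.121, -0.0], [-0.0, 0.0, -1.0]]
wrist_force: [-0.0, -0.5, -0.3]
finger_gap: 0.599
grip_force: 0.0
```

```bash
python3 - <<'E'
from h import *
a=manip.camera("side")[130:260,215:355];b=manip.camera("top")[140:240,290:410]
o=np.hstack([cv2.resize(a,(400,371),interpolation=2),cv2.resize(b,(400,371),interpolation=2)])
cv2.imwrite("pics/g1.png",o[:,:,::-1])
E
```

```text
(no output)
```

View pics/g1.png

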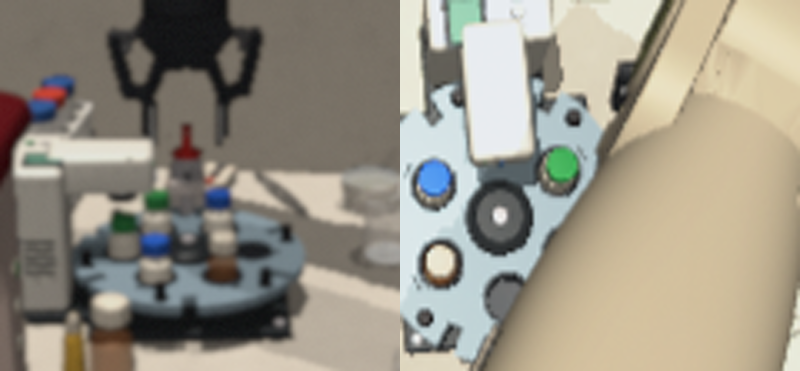

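The crop shows the open fingers at x≈150 and 222, evenly either side of the knob wing at x≈186. The tips are just above the flange, so I'm closing.

Call:
jog_arm(targets=[[1,[0,0,0],[0,0,0]],[1,[0,0,0],[0,0,0]],[1,[0,0,0],[0,0,0]],[1,[0,0,0],[0,0,0]],[1,[0,0,0],[0,0,0]],[1,[0,0,0],[0,0,0]],[1,[0,0,0],[0,0,0]]], newtons=50)

```text
t: 2.9
eef_pos: [0.5581, -0.1944, 0.1097]
ee_rot: [[-0.121, 0.993, 0.0], [0.993, 0.121, -0.0], [-0.0, 0.0, -1.0]]
wrist_force: [-1.1, -0.2, 5.5]
finger_gap: 0.112
grip_force: 51.7
```

Call:
jog_arm(targets=[[1,[0,0,4],[0,0,0]],[1,[0,0,8],[0,0,0]],[1,[0,0,12],[0,0,0]],[1,[0,0,16],[0,0,0]],[1,[0,0,18],[0,0,0]],[1,[0,0,20],[0,0,0]],[1,[0,0,20],[0,0,0]]])

```text
t: 3.6
eef_pos: [0.558, -0.1943, 0.1295]
ee_rot: [[-0.121, 0.993, 0.0], [0.993, 0.121, -0.0], [-0.0, 0.0, -1.0]]
wrist_force: [0.7, -0.5, -1.2]
finger_gap: 0.108
grip_force: 50.8
```

Call:
jog_arm(targets=[[1,[0,0,0],[0,0,6]],[1,[0,0,0],[0,0,12]],[1,[0,0,0],[0,0,18]],[1,[0,0,0],[0,0,24]],[1,[0,0,0],[0,0,30]],[1,[0,0,0],[0,0,36]],[1,[0,0,0],[0,0,42]],[1,[0,0,0],[0,0,48]],[1,[0,0,0],[0,0,54]],[1,[0,0,0],[0,0,60]],[1,[0,0,0],[0,0,66]],[1,[0,0,0],[0,0,72]],[1,[0,0,0],[0,0,75.2]],[1,[0,0,0],[0,0,75.2]],[1,[0,0,0],[0,0,75.2]]])

```text
t: 5.1
eef_pos: [0.5563, -0.1958, 0.1289]
ee_rot: [[-0.99, 0.138, -0.004], [0.138, 0.99, -0.003], [0.003, -0.003, -1.0]]
wrist_force: [-3.6, -5.8, -2.3]
finger_gap: 0.115
grip_force: 50.8
```

```bash
python3 -c "
from h import *
s=manip.sense();print(s['wrist_force'],s['ft_torque'])"
```

```text
[-3.64674177 -5.78584711 -2.31757547] [-1.19104783  0.77600636 -0.0569853 ]
```

Call:
jog_arm(targets=[[1,[0,0,-2],[0,0,0]],[1,[0,0,-4],[0,0,0]],[1,[0,0,-5],[0,0,0]],[1,[0,0,-5],[0,0,0]]])

```text
t: 5.5
eef_pos: [0.5564, -0.1959, 0.1259]
ee_rot: [[-0.99, 0.138, -0.002], [0.138, 0.99, -0.003], [0.002, -0.004, -1.0]]
wrist_force: [-7.6, -4.3, 9.7]
finger_gap: 0.114
grip_force: 52.3
```

Call:
jog_arm(targets=[[0.6,[0,0,1],[0,0,0]],[0.6,[0,0,1],[0,0,0]],[0.6,[0,0,1],[0,0,0]],[0.6,[0,0,1],[0,0,0]],[0.6,[0,0,15],[0,0,0]],[0.6,[0,0,35],[0,0,0]],[0.6,[0,0,60],[0,0,4]],[0.6,[-30,18,65],[0,0,10]],[0.6,[-65,37,60],[0,0,17]],[0.6,[-95,55,50],[0,0,24]],[0.6,[-95,55,30],[0,0,30]],[0.6,[-95,55,10],[0,0,30]],[0.6,[-95,55,-10],[0,0,30]],[0.6,[-95,55,-30],[0,0,30]],[0.6,[-95,55,-45],[0,0,30]],[0.6,[-95,55,-45],[0,0,30]]], newtons=20)

```text
t: 7.1
eef_pos: [0.4614, -0.1384, 0.0774]
ee_rot: [[-0.926, -0.377, -0.004], [-0.377, 0.926, 0.002], [0.003, 0.003, -1.0]]
wrist_force: [-0.4, -0.3, -0.6]
finger_gap: 0.399
grip_force: 0.0
```

```bash
python3 - <<'E'
from h import *
s=manip.sense();print(s["eef_pos"],s["wrist_force"])
a=manip.camera("side")[130:260,215:355];b=manip.camera("top")[140:260,280:400]
o=np.hstack([cv2.resize(a,(431,400),interpolation=2),cv2.resize(b,(369,369),interpolation=2)[:400].copy() if 0 else cv2.resize(b,(369,400),interpolation=2)])
cv2.imwrite("pics/g2.png",o[:,:,::-1])
E
```

```text
[ 0.46138961 -0.13838691  0.07735674] [-0.38663876 -0.34797595 -0.59744168]
```

View pics/g2.png

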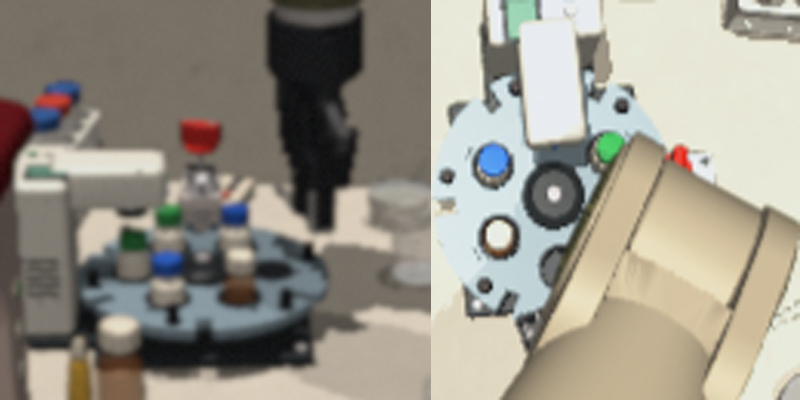

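The side crop shows the red wing face-on at (200,135), turned and raised, and the fingers standing over the stud near (315,235). Going down to straddle the stud and close.

Call:
jog_arm(targets=[[0.6,[2,0,-10],[0,0,0]],[0.6,[2,0,-18],[0,0,0]],[0.6,[2,0,-25],[0,0,0]],[0.6,[2,0,-25],[0,0,0]],[1,[2,0,-25],[0,0,0]],[1,[2,0,-25],[0,0,0]],[1,[2,0,-25],[0,0,0]],[1,[2,0,-25],[0,0,0]],[1,[2,0,-25],[0,0,0]]], newtons=25)

```text
t: 8.1
eef_pos: [0.4652, -0.1397, 0.0545]
ee_rot: [[-0.926, -0.377, 0.0], [-0.377, 0.926, -0.001], [-0.0, -0.001, -1.0]]
wrist_force: [-0.1, -2.1, -0.6]
finger_gap: 0.085
grip_force: 24.4
```

```bash
python3 - <<'E'
import numpy as np
v=np.array([-.0818,-.0334])*1e3
for a in [*range(6,121,6)]:
    t=np.radians(-a);R=np.array([[np.cos(t),-np.sin(t)],[np.sin(t),np.cos(t)]])
    print(f"[1, [{(R@v-v)[0]:.1f}, {(R@v-v)[1]:.1f}, -3], [0, 0, {-a}]],",end=" ")
E
```

```text
[1, [-3.0, 8.7, -3], [0, 0, -6]], [1, [-5.2, 17.7, -3], [0, 0, -12]], [1, [-6.3, 26.9, -3], [0, 0, -18]], [1, [-6.5, 36.2, -3], [0, 0, -24]], [1, [-5.7, 45.4, -3], [0, 0, -30]], [1, [-4.0, 54.5, -3], [0, 0, -36]], [1, [-1.3, 63.3, -3], [0, 0, -42]], [1, [2.2, 71.8, -3], [0, 0, -48]], [1, [6.7, 79.9, -3], [0, 0, -54]], [1, [12.0, 87.5, -3], [0, 0, -60]], [1, [18.0, 94.5, -3], [0, 0, -66]], [1, [24.8, 100.9, -3], [0, 0, -72]], [1, [32.1, 106.5, -3], [0, 0, -78]], [1, [40.0, 111.3, -3], [0, 0, -84]], [1, [48.4, 115.2, -3], [0, 0, -90]], [1, [57.1, 118.2, -3], [0, 0, -96]], [1, [66.1, 120.4, -3], [0, 0, -102]], [1, [75.3, 121.5, -3], [0, 0, -108]], [1, [84.6, 121.7, -3], [0, 0, -114]], [1, [93.8, 120.9, -3], [0, 0, -120]],
```

Call:
jog_arm(targets=[[1,[0,0,-3],[0,0,0]],[1,[-1.5,4.3,-3],[0,0,-3]],[1,[-3,8.7,-3],[0,0,-6]],[1,[-5.2,17.7,-3],[0,0,-12]],[1,[-6.3,26.9,-3],[0,0,-18]],[1,[-6.5,36.2,-3],[0,0,-24]],[1,[-5.7,45.4,-3],[0,0,-30]],[1,[-4.9,50,-3],[0,0,-33]],[1,[-4,54.5,-3],[0,0,-36]],[1,[-4,54.5,-3],[0,0,-36]]])

```text
t: 9.1
eef_pos: [0.462, -0.0854, 0.054]
ee_rot: [[-0.971, 0.24, 0.003], [0.24, 0.971, -0.002], [-0.003, -0.002, -1.0]]
wrist_force: [-5.7, -0.2, 20.8]
finger_gap: 0.085
grip_force: 26.7
```

```bash
python3 - <<'E'
from h import *
a=manip.camera("side")[130:260,215:355];b=manip.camera("top")[140:260,280:400]
o=np.hstack([cv2.resize(a,(431,400),interpolation=2),cv2.resize(b,(369,400),interpolation=2)])
cv2.imwrite("pics/g3.png",o[:,:,::-1])
E
```

```text
(no output)
```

View pics/g3.png

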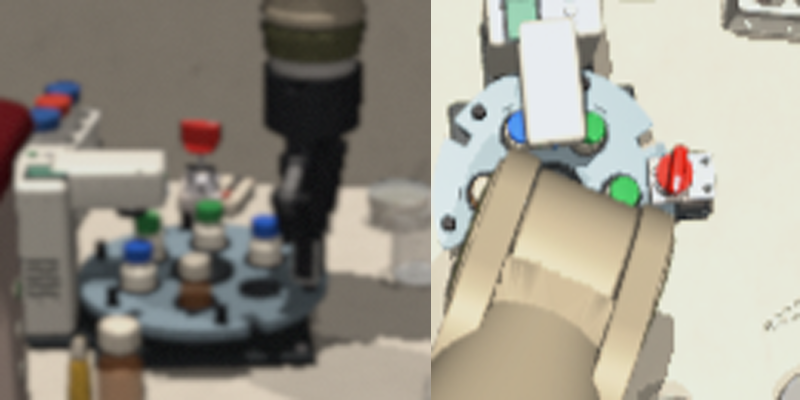

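The carousel follows the stud: amber is now at side-crop (195,280) with all vials upright. I'll relieve the downward push and continue the arc.

Call:
jog_arm(targets=[[1,[0,0,2.5],[0,0,0]],[1,[1.3,4.4,2.5],[0,0,-3]],[1,[2.7,8.8,2.5],[0,0,-6]],[1,[6.2,17.3,2.5],[0,0,-12]],[1,[10.7,25.4,2.5],[0,0,-18]],[1,[16,33,2.5],[0,0,-24]],[1,[22,40,2.5],[0,0,-30]],[1,[28.8,46.4,2.5],[0,0,-36]],[1,[36.1,52,2.5],[0,0,-42]],[1,[44,56.8,2.5],[0,0,-48]],[1,[52.4,60.7,2.5],[0,0,-54]],[1,[61.1,63.7,2.5],[0,0,-60]],[1,[70.1,65.9,2.5],[0,0,-66]],[1,[79.3,67,2.5],[0,0,-72]],[1,[88.6,67.2,2.5],[0,0,-78]],[1,[93.2,66.8,2.5],[0,0,-81]],[1,[97.8,66.4,2.5],[0,0,-84]],[1,[97.8,66.4,2.5],[0,0,-84]],[1,[97.8,66.4,2.5],[0,0,-84]]])

```text
t: 11.1
eef_pos: [0.5589, -0.0199, 0.0544]
ee_rot: [[0.138, 0.991, 0.0], [0.99, -0.137, -0.003], [-0.003, 0.001, -1.0]]
wrist_force: [-3.0, -5.7, 4.2]
finger_gap: 0.085
grip_force: 25.8
```

```bash
python3 - <<'E'
from h import *
a=manip.camera("side");b=manip.camera("top")
cv2.imwrite("pics/t4.png",b[:,:,::-1])
a=a[130:260,215:355];b=b[140:240,265:385]
o=np.hstack([cv2.resize(a,(380,353),interpolation=2),cv2.resize(b,(420,353),interpolation=2)])
cv2.imwrite("pics/g4.png",o[:,:,::-1])
E
```

```text
(no output)
```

View pics/g4.png

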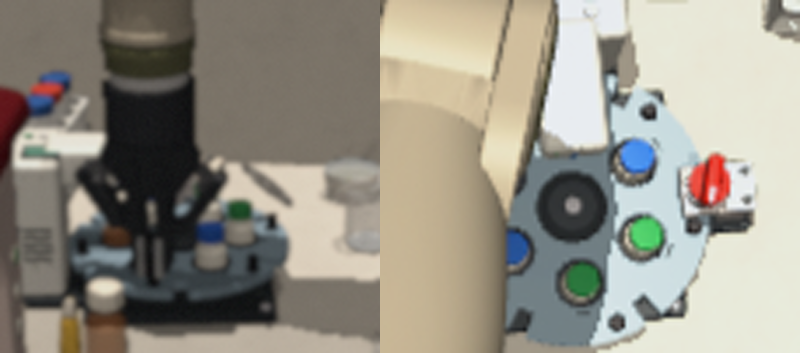

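Studs now sit at top px (332.7,231.2) and (341.9,171.4). Before the move, the equivalent positions were (332.4,231.6) and (342.0,171.5), so the carousel is indexed within about 1 mm. Releasing and going back to the knob.

Call:
jog_arm(targets=[[0.7,[0,0,0],[0,0,0]],[0.7,[0,0,0],[0,0,0]],[0.7,[0,0,0],[0,0,0]],[0.7,[0,0,25],[0,0,0]],[0.7,[0,0,60],[0,0,0]],[0.7,[0,0,100],[0,0,0]],[0.6,[0,0,140],[0,0,8]],[0.6,[0,-10,160],[0,0,16]],[0.6,[0,-40,160],[0,0,24]],[0.6,[-1,-70,160],[0,0,32]],[0.6,[-1,-100,160],[0,0,40]],[0.6,[-2,-130,160],[0,0,48]],[0.6,[-2,-155,160],[0,0,56]],[0.6,[-2,-170,155],[0,0,64]],[0.6,[-2,-176,145],[0,0,72]],[0.6,[-2,-176,130],[0,0,80]],[0.6,[-2,-176,115],[0,0,88]],[0.6,[-2,-176,105],[0,0,90]],[0.6,[-2,-176,105],[0,0,90]]])

```text
t: 13.1
eef_pos: [0.5556, -0.1936, 0.1569]
ee_rot: [[-0.991, 0.136, -0.003], [0.136, 0.991, 0.002], [0.003, 0.002, -1.0]]
wrist_force: [-0.4, -1.6, 0.4]
finger_gap: 0.402
grip_force: 0.0
```

```bash
python3 - <<'E'
from h import *
b=manip.camera("top")
print([blobs(b,lo,hi,(275,125,385,245)) for lo,hi in(((0,130,80),(8,255,255)),((100,120,60),(125,255,255)),((45,100,40),(85,255,255)))])
a=manip.camera("side")[130:260,215:355];b=b[140:240,265:385]
o=np.hstack([cv2.resize(a,(380,353),interpolation=2),cv2.resize(b,(420,353),interpolation=2)])
cv2.imwrite("pics/g5.png",o[:,:,::-1])
E
```

```text
[[], [([335.3, 184.8], [334, 180, 5, 9, 21]), ([302.4, 209.6], [298, 205, 10, 10, 73])], [([322.3, 218.4], [319, 214, 8, 10, 60])]]
```

View pics/g5.png

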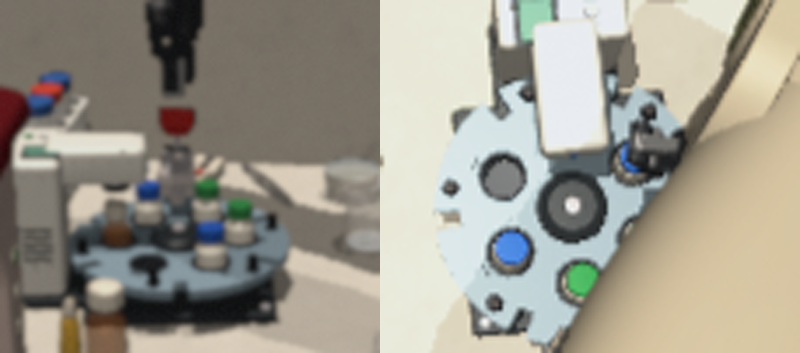

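The amber vial stands under the lens at side-crop (117,220), and stud 75 is at top px (285,193) against (284.7,192.6) originally. The fingers are above the red wing, so I'm going down and gripping it.

Call:
jog_arm(targets=[[0.6,[1,-2,-10],[0,0,0]],[0.6,[1,-2,-20],[0,0,0]],[0.6,[1,-2,-28],[0,0,0]],[0.6,[1,-2,-30],[0,0,0]],[0.6,[1,-2,-30],[0,0,0]],[1,[1,-2,-30],[0,0,0]],[1,[1,-2,-30],[0,0,0]],[1,[1,-2,-30],[0,0,0]],[1,[1,-2,-30],[0,0,0]],[1,[1,-2,-30],[0,0,0]],[1,[1,-2,-30],[0,0,0]]], newtons=50)

```text
t: 14.3
eef_pos: [0.558, -0.1967, 0.1294]
ee_rot: [[-0.991, 0.137, 0.001], [0.137, 0.991, -0.0], [-0.001, -0.0, -1.0]]
wrist_force: [-1.3, 0.1, 4.7]
finger_gap: 0.105
grip_force: 52.5
```

Call:
jog_arm(targets=[[1,[0,0,2],[0,0,0]],[1,[0,0,4],[0,0,0]],[1,[0,0,4.3],[0,0,0]],[1,[0,0,4.3],[0,0,0]]])

```text
t: 14.7
eef_pos: [0.5578, -0.1966, 0.1329]
ee_rot: [[-0.991, 0.137, -0.0], [0.137, 0.991, -0.0], [0.0, -0.0, -1.0]]
wrist_force: [0.7, -1.5, -2.8]
finger_gap: 0.109
grip_force: 51.8
```

Call:
jog_arm(targets=[[1,[0,0,0.5],[0,0,-6]],[1,[0,0.3,0.5],[0,0,-12]],[1,[0,0.6,0.5],[0,0,-18]],[1,[0,1,0.5],[0,0,-24]],[1,[0,1,0.5],[0,0,-30]],[1,[0,1,0.5],[0,0,-36]],[1,[0,1,0.5],[0,0,-42]],[1,[0,1,0.5],[0,0,-48]],[1,[0,1,0.5],[0,0,-54]],[1,[0,1,0.5],[0,0,-60]],[1,[0,1,0.5],[0,0,-66]],[1,[0,1,0.5],[0,0,-72]],[1,[0,1,0.5],[0,0,-75.2]],[1,[0,1,0.5],[0,0,-75.2]],[1,[0,1,0.5],[0,0,-75.2]]])

```text
t: 16.2
eef_pos: [0.558, -0.1961, 0.1337]
ee_rot: [[-0.122, 0.993, 0.001], [0.993, 0.122, -0.001], [-0.001, 0.0, -1.0]]
wrist_force: [2.1, -4.7, -2.7]
finger_gap: 0.107
grip_force: 51.8
```

Call:
jog_arm(targets=[[1,[0,0,-3],[0,0,0]],[1,[0,0,-6],[0,0,0]],[1,[0,0,-9],[0,0,0]],[1,[0,0,-12],[0,0,0]],[1,[0,0,-15],[0,0,0]],[1,[0,0,-18],[0,0,0]],[1,[0,0,-20],[0,0,0]],[1,[0,0,-21.5],[0,0,0]],[1,[0,0,-22],[0,0,0]],[1,[0,0,-22],[0,0,0]],[1,[0,0,-22],[0,0,0]]])

```text
t: 17.3
eef_pos: [0.5583, -0.1961, 0.1131]
ee_rot: [[-0.121, 0.993, 0.002], [0.993, 0.121, -0.002], [-0.002, 0.002, -1.0]]
wrist_force: [-0.0, -3.8, 6.6]
finger_gap: 0.107
grip_force: 52.9
```

Call:
jog_arm(targets=[[1,[0,0,-0.7],[0,0,0]],[1,[0,0,-1.2],[0,0,0]],[1,[0,0,-1.2],[0,0,0]]])

```text
t: 17.6
eef_pos: [0.5584, -0.1962, 0.1129]
ee_rot: [[-0.121, 0.993, 0.003], [0.993, 0.121, -0.002], [-0.002, 0.002, -1.0]]
wrist_force: [-1.8, -3.1, 11.8]
finger_gap: 0.109
grip_force: 53.6
```

It has stopped hard at home. Releasing and retreating.

Call:
jog_arm(targets=[[0.6,[0,0,1],[0,0,0]],[0.6,[0,0,1],[0,0,0]],[0.6,[0,0,1],[0,0,0]],[0.6,[0,0,1],[0,0,0]],[0.6,[0,0,20],[0,0,0]],[0.6,[0,0,50],[0,0,0]],[0.6,[0,0,90],[0,0,0]],[0.6,[-20,-30,110],[0,0,0]],[0.6,[-50,-65,120],[0,0,0]],[0.6,[-80,-100,120],[0,0,0]],[0.6,[-115,-135,120],[0,0,0]],[0.6,[-150,-170,120],[0,0,0]],[0.6,[-180,-200,120],[0,0,0]],[0.6,[-210,-230,120],[0,0,0]],[0.6,[-210,-230,120],[0,0,0]],[0.6,[-210,-230,120],[0,0,0]]])

```text
t: 19.2
eef_pos: [0.347, -0.4258, 0.23]
ee_rot: [[-0.119, 0.993, 0.0], [0.993, 0.119, 0.001], [0.001, 0.0, -1.0]]
wrist_force: [0.3, 0.5, -0.2]
finger_gap: 0.396
grip_force: 0.0
```

```bash
python3 - <<'E'
from h import *
A=manip.camera("side");b=manip.camera("top")
S0=cv2.imread("pics/side0.png")[:,:,::-1].copy()
for im in(S0,A):print(blobs(im,(0,130,80),(8,255,255),(265,150,300,200)))
print(blobs(b,(0,130,80),(8,255,255),(345,175,385,245)))
a=A[150:260,220:340];b=b[140:240,265:385]
o=np.hstack([cv2.resize(a,(400,367),interpolation=2),cv2.resize(b,(400,367),interpolation=2)])
cv2.imwrite("pics/g6.png",o[:,:,::-1])
E
```

```text
[([279.8, 180.7], [275, 173, 11, 13, 62])]
[([279.8, 180.7], [275, 174, 11, 12, 61])]
[([358.7, 192.2], [352, 187, 14, 12, 106])]
```

View pics/g6.png

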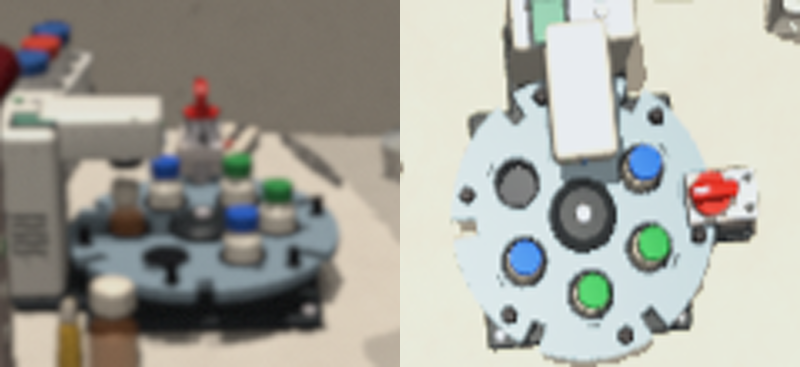

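The knob is back at its original pixels in both views (top 358.7,192.2 and side 279.8,180.7), so the pin is home. The amber vial stands upright under the lens and all the other vials are upright.

```bash
python3 -c "
from rig import manip
print(manip.finish_job())"
```

```text
the job is handed in; nothing more can be done
None
```

The amber vial stands under the reader, the pin is back home with the carousel locked, and the job was handed in at about 19 s of robot time; no verdict was returned.

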